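Clamp a culture dish with the edge thumbwheel

ROBOT

A 6-joint arm with a two-finger parallel gripper is mounted at the origin on a cart in front of the work surface, level with it; the furniture and walls round the work are solid. World frame = base frame: x ahead of the robot, y to its left, z up, the work surface at z = 0. Lengths are in m, angles in degrees, forces in N, time in s.
With the tool pointing down it reaches from about 0.425 to 1.125 m from the base axis. Payload 14.9 kg.
Tool frame: the origin (TCP) lies at the very end of the fingers, on their centre line; the grasp point (between the pads) lies 19 mm behind it; z points along the fingers, y is the direction in which the jaws open and shut (so a half turn about z gives the same grasp; the last joint's range is limited). The gripper opens to 91 mm and grips with 3 to 60 N. Pads are 32 mm wide; open, the fingers measure 118 mm over their backs; the gripper's body (76 mm by 178 mm) begins 60 mm behind the grasp point.
Start: joints at [-73.585, 21.709, 99.362, -0, 58.929, -1.908], TCP at [0.22, -0.665, 0.214] pointing down, gripper open.
Joint ranges: [-158.91, 158.91], [-42.39, 125.64], [0.06, 152.35], [-60.88, 240.88], [17.5, 164.5], [-176.32, 176.32]. Speed limits (degrees/s): [108.29, 108.29, 136.94, 180, 180, 180].

INTERFACE

Orientations are given as [roll, pitch, yaw] about the fixed x, y, z axes, in that order (R = Rz(yaw) Ry(pitch) Rx(roll)).
In Python, from workcell import robot gives the robot as it stands. The module is installed in compiled form; this text tells all that it offers. Calls block until the motion is done:
- robot.reach(position, orientation): joint-space move of the TCP to a pose.
- robot.move_l(position, vel=0.15, ori=None, f_stop=None): straight line of the TCP; ori=None keeps the orientation; vel is the mean speed in m/s. With f_stop (N) it stops when the force on the tool has changed by that much, and returns True; else False.
- robot.move_joints(angles): joint-space move.
- robot.set_gripper(opening, effort=None): finger opening in m; effort is the grip in N (None keeps the last); returns when the fingers have stopped.
- robot.wait(seconds).
- robot.inverse_kinematics(position, orientation): joint angles nearest the present ones, or None.
- robot.sense(): the state.
- robot.camera(name): name is "side" or "top" or "wrist"; returns the picture (420x560x3 uint8, red, green, blue); there is no depth.
- robot.camera_model(name): a dict with "K" (3x3 intrinsics, pixels), "T" (4x4, takes a point from camera to world coordinates). Camera axes: x right, y down, z forward; pixel columns grow to the right and rows downward; lengths in m; the calibration is good to about 2 mm. A picture is of the moment at which its call begins: read the wrist's pose just before it. camera_model takes no time and is no camera call; for the wrist camera it gives the pose at the moment of the call.
A pose or a line that the arm cannot do raises robot.IKError and nothing moves.
- robot.job_done(): hands the job in, once; it reports no verdict.
The state is a dict: "t": time; "joints": joint angles; "joint_vel": joint speeds; "joint_torque": joint torques, N m; "tcp_pos": TCP position; "eef_rot": TCP orientation; "force": force on the tool from outside, world axes, zero at the start; "ft_torque": the same for the moment, N m; "grip_width": finger opening in m.
Only numpy, scipy, OpenCV 4.12 (cv2) and the standard library are available. Lean on these libraries where they do the work, as an engineer would, in place of code of your own. Each camera call takes 0.05 s, during which the arm holds its last target.

TASK

Lay the single culture dish flat on the small white pedestal of the dish clamp, between its jaw and its back stop, and let go of it. Then close the jaw by rolling the clamp's edge thumbwheel with a fingertip, pressing it only lightly and never pushing the jaw itself, until the dish is held snugly between the jaw's sprung pad and the back stop; do not overtighten, and leave the other things on the bench where they are.

Things in the scene. Friction and masses are not known exactly. Their poses are not given: they have to be found in the camera images.
- dish: the single low round culture dish, clear with a pale filling, diameter 61 mm, height 15 mm, 18 g, lying flat on the bench; origin at the centre of its underside, z up. Grip it across its diameter from above.
- dish_stage: dish clamp fixed on the bench, base plate 200 x 100 x 8 mm; origin under its centre, x = closing direction (wheel to stop). Along x: grey wheel housing -99..-37 mm (60 wide, top z 52.5); jaw; white pedestal -28..64 mm (44 wide, top z 20, the dish overhangs it in y; beside it only the base plate); aluminium back stop, 70 wide, face at x 62, top z 42
- seat (a point): point on the pedestal's top (z = 20 mm) where the centre of the dish's underside lies once the dish touches the back stop: 31.7 mm in clamp x, y = 0; same axes as the clamp
- wheel_top (a point): nominal highest point of the thumbwheel, at x -68, y 0, z 58 mm on the clamp, with the clamp's axes. The drive's height is adjustable: the real crown lies up to 2 mm higher or lower (3.5 to 7.5 mm above the housing), so find it by touch. The wheel is spring-mounted and sinks 1 mm per 7 N of press, 4 mm at most
- thumbwheel (a joint): angle, rad, 0 to 3.6, of the black ribbed wheel (radius 24 mm, 14 mm wide, axle along clamp y; only its crown stands out of the housing). Grows as the crown is dragged along clamp +x, which closes the jaw 10 mm per rad. Drags with about 2.5 N at the rim, stays where left; each further newton at the rim puts about 2.4 N on the jaw.
- jaw (a joint): jaw travel, m, 0 = fully open, grows as it closes, driven by the wheel. The free pad's face stands at clamp x = -20 mm + this value, so it meets a dish that touches the back stop at about 0.0214. The pad is sprung on the jaw: 2 N per mm over 6 mm, then solid; the wheel, let go, holds up to about 6 N on it
- jaw_face (a point): middle of the face of the jaw's black pad (40 mm wide, 16 mm high, from about z = 23 to 39 mm on the clamp)
- dish_pile: pile of four or so culture dishes, 62 mm in diameter and 62 mm high: a bystander; origin at the underside
- bottle: clear screw-cap bottle, 56 mm in diameter, 99 mm high: a bystander; origin at the underside
- vial_bottle: small white screw-cap bottle, 42 mm in diameter, 68 mm high: a bystander; origin at the underside
- tape_roll: flat roll of tape, 77 mm in diameter, 19 mm high: a bystander; origin at the underside
- marker: marker pen lying flat, 126 mm long along its y axis: a bystander; origin at the underside
Mind the look-alikes: they are no part of the job. Several things have the shape of the dish; the one meant has the colours described above. There is more than one size of the dish_stage; the job needs the larger.

How it is judged (in metres and radians):
On the way, in this order (a step that is already met when the one before it is completed fails the run):
1. the dish lies flat on the pedestal between jaw and back stop, let go, not yet clamped (z of dish in the frame of dish_stage between 0.017 and 0.023 m and horizontal distance between dish and seat below 0.03 m and angle between dish's own z axis and vertical below 0.1 rad and value of joint jaw below 0.0195 m and contact force between the fingers and dish below 0.1 N), for 0.2 s.
2. the jaw, closed by the wheel, bears on the dish (value of joint jaw above 0.0205 m and contact force between jaw and dish above 1 N), for 0.2 s.
At the end, for the whole second after the job is handed in: The dish lies flat on the pedestal (underside within 3 mm of its top, tilt under 0.1 rad), against the back stop (centre within 2 mm of the seat along the clamp and 10 mm across it), at rest, with the jaw's pad pressing on it with more than 1 N (z of dish in the frame of dish_stage between 0.017 and 0.023 m and x of dish in the frame of seat between -0.002 and 0.002 m and y of dish in the frame of seat between -0.01 and 0.01 m and angle between dish's own z axis and vertical below 0.1 rad and contact force between jaw and dish above 1 N and linear speed of dish below 0.01 m/s); the robot touches nothing.
It fails at once if the thumbwheel is pressed with more than 18 N (contact force between any of the fingers, the arm and thumbwheel above 18 N).
It fails at once if the dish is squeezed by the jaw with more than 15 N (overtightened) (contact force between jaw and dish above 15 N).
It fails at once if the jaw is pushed directly (more than 4 N) (contact force between any of the fingers, the arm and jaw above 4 N).
It fails at once if another thing on the bench is moved by more than 30 mm (distance of any of dish_pile, bottle, vial_bottle, tape_roll, marker from where it was at the start of the episode above 0.03 m).
It also fails if it takes over 64 s, if anything falls off the work surface, if the arm or the gripper's body presses on something with over 40 N, if the wrist force passes 120 N, or if a joint passes its speed limit or range.

## Working session

There is one attempt and no reset: what is moved stays moved. The work goes in short steps, each a Python script; the robot and the scene stay as the last script left them, time stands still between calls to the robot, and variables do not carry over. Pictures are saved under pics/ and viewed, and the job is handed in when it is done.

```bash
mkdir -p pics
python3 - <<'E'
from workcell import robot
import cv2
s=robot.sense(); print(s)
for n in ("top","side","wrist"):
    im=robot.camera(n); cv2.imwrite(f"pics/a_{n}.png",im[:,:,::-1]); m=robot.camera_model(n); print(n,m["K"].round(1).tolist(),m["T"].round(4).tolist())
E
```

```text
{'t': 0.0, 'joints': array([-7.35835502e+01,  2.17395100e+01,  9.93953774e+01, -3.79956750e-04,
        5.89282750e+01, -1.90909406e+00]), 'joint_vel': array([ 0.07318822, -0.05763851, -0.09303221, -0.02890174,  0.08964338,
       -0.05741329]), 'joint_torque': array([-2.69929724e-04, -7.63721037e+01, -4.34363544e+01,  6.50493521e-02,
        4.24887647e-02, -1.01210696e-04]), 'tcp_pos': array([ 0.21995909, -0.66412709,  0.21327811]), 'eef_rot': array([-1.79936862e+02, -1.77913375e-03,  1.83257391e+01]), 'force': array([ 1.09862261, -0.68178595, -0.29648126]), 'ft_torque': array([0.04101734, 0.04168524, 0.00584854]), 'grip_width': 0.09127018273581985}
top [[434.1, 0.0, 279.9], [0.0, 434.1, 205.9], [0.0, 0.0, 1.0]] [[-0.0063, -0.9933, 0.1155, 0.4146], [-1.0, 0.0058, -0.0055, -0.1083], [0.0048, -0.1155, -0.9933, 1.0364], [0.0, 0.0, 0.0, 1.0]]
side [[442.3, 0.0, 275.6], [0.0, 442.3, 218.9], [0.0, 0.0, 1.0]] [[-0.9649, -0.189, 0.1824, 0.3206], [-0.2625, 0.6771, -0.6875, 0.6852], [0.0065, -0.7112, -0.7029, 0.8401], [0.0, 0.0, 0.0, 1.0]]
wrist [[311.0, 0.0, 276.2], [0.0, 311.0, 210.1], [0.0, 0.0, 1.0]] [[0.314, -0.9224, -0.2248, 0.2822], [-0.9494, -0.3051, -0.0743, -0.6446], [-0.0, 0.2367, -0.9716, 0.3837], [0.0, 0.0, 0.0, 1.0]]
```

View pics/a_top.png

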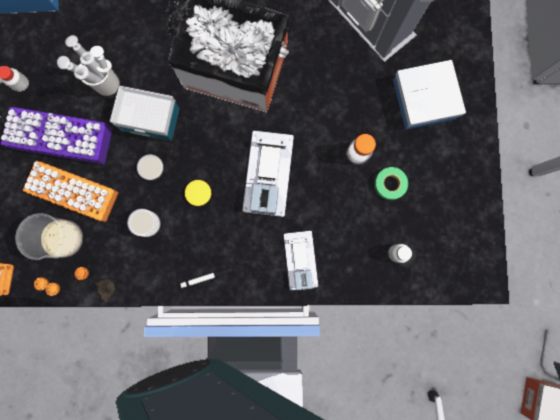

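View pics/a_side.png

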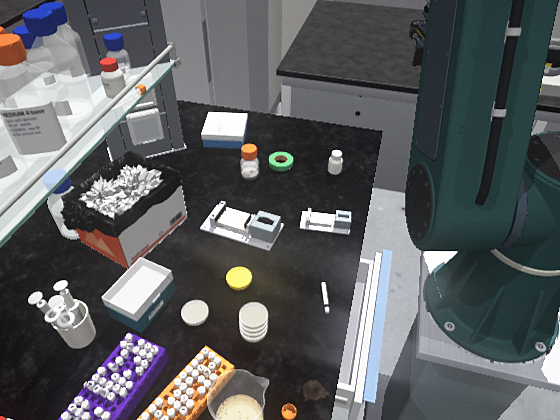

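View pics/a_wrist.png

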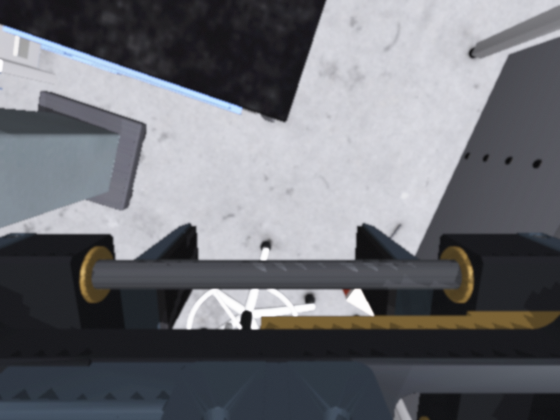

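The top view shows three round candidates. The one at (150,167) is pale, single and low. The yellow disc at (198,193) has the wrong colour. The one at (144,222) is the pile, as its stacked rims show in the side view at (253,320). The larger clamp is at (268,175) and the smaller look-alike at (300,260). I'll enlarge the dish and the clamp to confirm, and compute rough positions.

```bash
cat > h.py <<'E'
import numpy as np, cv2
from workcell import robot
def ray(n,u,v,z,m=None):
    m=m or robot.camera_model(n); K,T=m["K"],m["T"]
    d=T[:3,:3]@np.linalg.inv(K)@np.array([u,v,1.]); o=T[:3,3]
    return o+d*(z-o[2])/d[2]
def proj(n,p,m=None):
    m=m or robot.camera_model(n); K,T=np.array(m["K"]),np.array(m["T"])
    q=np.atleast_2d(p)-T[:3,3]; q=q@T[:3,:3]; q=q@K.T
    return q[:,:2]/q[:,2:]
E
python3 - <<'E'
from h import *
for nm,n,u,v,z in [("dish","top",150,167,.012),("dish","side",195,312,.012),("yellow","top",198,193,.01),("pile","top",144,222,.062),("st stop","top",272,138,.042),("wheel","top",264,198,.055),("wheel","side",263,220,.055),("jarplate c","top",268,174,.008),
 ("bottle","top",364,146,.099),("tape","top",392,183,.019),("vial","top",400,252,.068),("marker","top",198,281,.01)]:
    print(nm,n,ray(n,u,v,z).round(3))
t=cv2.imread("pics/a_top.png"); s=cv2.imread("pics/a_side.png")
a=cv2.resize(t[125:245,120:300],None,fx=4,fy=4,interpolation=2); cv2.imwrite("pics/c_top.png",a)
b=cv2.resize(s[190:350,170:370],None,fx=3.7,fy=3.7,interpolation=2); cv2.imwrite("pics/c_side.png",b)
E
```

```text
dish top [0.629 0.197 0.012]
dish side [0.629 0.203 0.012]
yellow top [0.566 0.081 0.01 ]
pile top [0.493 0.192 0.062]
st stop top [ 0.691 -0.096  0.042]
wheel top [ 0.547 -0.077  0.055]
wheel side [ 0.554 -0.07   0.055]
jarplate c top [ 0.612 -0.086  0.008]
bottle top [ 0.656 -0.3    0.099]
tape top [ 0.586 -0.381  0.019]
vial top [ 0.423 -0.38   0.068]
marker top [0.359 0.078 0.01 ]
```

View pics/c_top.png

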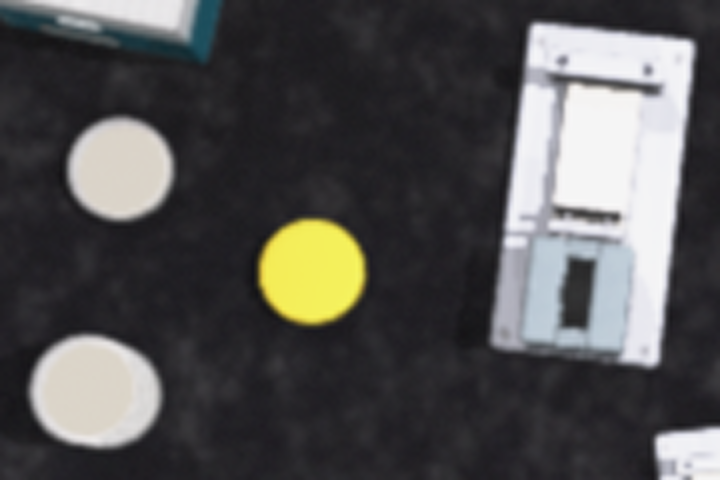

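View pics/c_side.png

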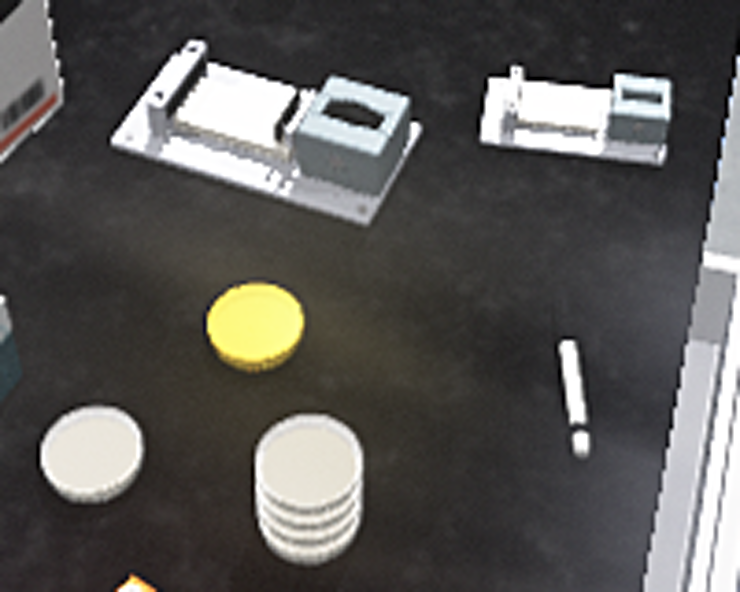

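Confirmed: the pale single dish is at about (0.629, 0.20), and the larger clamp is centred near (0.612, -0.086) with yaw about -7°. Next I'll view the clamp closely with the wrist camera on the way over, and fit the dish outline.

Run:
```python
from h import *
for n,(u,v) in (("top",(150,167)),("side",(195,312))):
    im=cv2.imread(f"pics/a_{n}.png"); hsv=cv2.cvtColor(im,cv2.COLOR_BGR2HSV)
    msk=((hsv[...,2]>110)).astype(np.uint8)
    k,l,st,c=cv2.connectedComponentsWithStats(msk); i=l[v,u]
    cnt=cv2.findContours((l==i).astype(np.uint8),0,1)[0][0]; e=cv2.fitEllipse(cnt); print(n,st[i],c[i],e)
    for z in (.0075,.015): print(z,ray(n,*c[i],z).round(4))
print(robot.inverse_kinematics([.537,-.076,.25],[180,0,-7.5]))
robot.reach([.537,-.076,.25],[180,0,-7.5])
m=robot.camera_model("wrist"); im=robot.camera("wrist"); s=robot.sense(); print(s["t"],s["tcp_pos"],s["eef_rot"])
np.savez("w1.npz",K=m["K"],T=m["T"]); cv2.imwrite("pics/w1.png",im[:,:,::-1])
```

```text
top [137 154  26  26 531] [149.62146893 166.80602637] ((149.60865783691406, 166.79940795898438), (24.776947021484375, 25.47984504699707), 83.03587341308594)
0.0075 [0.6309 0.1993 0.0075]
0.015 [0.6293 0.197  0.015 ]
side [181 300  28  26 567] [194.55026455 311.96825397] ((194.53024291992188, 311.99725341796875), (24.48309898376465, 27.658597946166992), 68.93253326416016)
0.0075 [0.6321 0.2007 0.0075]
0.015 [0.6293 0.2051 0.015 ]
[-1.05176476e+01  4.86138440e+00  1.16327968e+02 -2.54444375e-14
  5.88106480e+01  8.69823524e+01]
2.5833 [ 0.53702629 -0.07652099  0.24994295] [ 1.79999920e+02  5.53396921e-03 -7.53718018e+00]
```

View pics/w1.png

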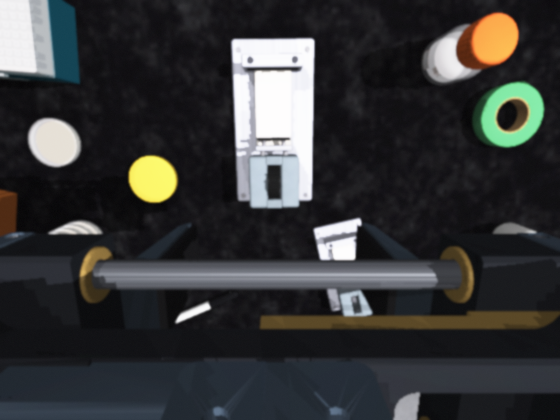

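The wrist view shows the large clamp upright at about (273,120), the dish at (54,142) and the yellow look-alike at (153,179). I'll enlarge it to pick corners.

Run:
```python
from h import *
im=cv2.imread("pics/w1.png"); cv2.imwrite("pics/w1c.png",cv2.resize(im[30:215,220:330],None,fx=3.2,fy=3.2,interpolation=2))
hsv=cv2.cvtColor(im,cv2.COLOR_BGR2HSV); z=np.load("w1.npz"); m=dict(K=z["K"],T=z["T"])
msk=((hsv[...,2]>110)).astype(np.uint8); k,l,st,c=cv2.connectedComponentsWithStats(msk); i=l[142,54]; print(st[i],ray("",*c[i],.0075,m))
```

```text
[  28  118   53   49 2004] [0.63064065 0.20082409 0.0075    ]
```

View pics/w1c.png

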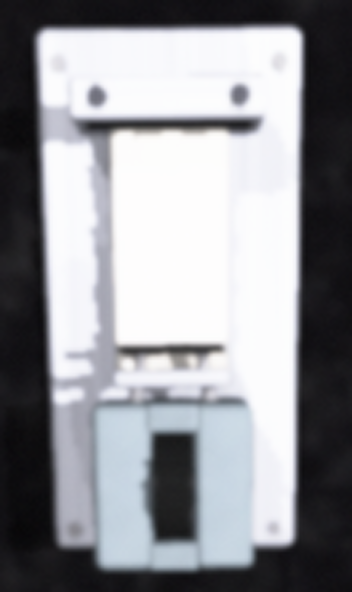

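Run:
```python
from h import *
from scipy.optimize import least_squares
z=np.load("w1.npz"); m=dict(K=z["K"],T=z["T"]); mt=robot.camera_model("top")
W=[((38,28),(100,50,8)),((302,27),(100,-50,8)),((57,547),(-100,50,8)),((297,547),(-100,-50,8)),((97,568),(-99,30,52.5)),((253,567),(-99,-30,52.5)),((95,402),(-37,30,52.5)),((252,402),(-37,-30,52.5)),((73,118),(62,35,42)),((262,120),(62,-35,42))]
Tp=[((530,22),(100,50,8)),((695,42),(100,-50,8)),((658,365),(-100,-50,8)),((492,348),(-100,50,8))]
wp=np.array([a for a,_ in W])/3.2+[220,30]; wo=np.array([b for _,b in W])/1e3
tp=np.array([a for a,_ in Tp])/4+[120,125]; to=np.array([b for _,b in Tp])/1e3
def X(p,o):
    c,s=np.cos(p[2]),np.sin(p[2]); return np.c_[p[0]+c*o[:,0]-s*o[:,1],p[1]+s*o[:,0]+c*o[:,1],o[:,2]]
for nm,f in (("wrist",lambda p:(proj("",X(p,wo),m)-wp).ravel()),("top",lambda p:(proj("",X(p,to),mt)-tp).ravel())):
    r=least_squares(f,[.612,-.086,-.13]); print(nm,r.x[:2].round(4),np.degrees(r.x[2]).round(2)); print(r.fun.reshape(-1,2).round(1).tolist())
```

```text
wrist [ 0.6146 -0.0853] -6.94
[[-0.5, 0.1], [0.1, -0.6], [0.1, 0.5], [-1.0, -0.3], [-0.3, 0.6], [0.3, 0.4], [-1.3, 0.8], [1.0, 0.3], [-0.9, -0.0], [2.3, -1.4]]
top [ 0.6138 -0.0868] -6.7
[[0.2, 0.1], [-0.2, -0.4], [0.1, 0.3], [-0.2, -0.1]]
```

```bash
cat >> h.py <<'E'
C=np.array([.6143,-.0858]); YAW=-6.9
ORI=[180,0,YAW]
def cw(x,y,z):
    a=np.radians(YAW); c,s=np.cos(a),np.sin(a)
    return [C[0]+c*x-s*y, C[1]+s*x+c*y, z]
E
python3 - <<'E'
from h import *
robot.reach([.6308,.2005,.09],ORI)
robot.set_gripper(.091,8)
print(robot.move_l([.6308,.2005,.004],vel=.12,f_stop=8))
print(robot.sense()["tcp_pos"])
robot.set_gripper(0.03,8); s=robot.sense(); print(s["grip_width"],s["force"],s["t"])
robot.move_l([.6308,.2005,.10],vel=.15)
m=robot.camera_model("wrist"); im=robot.camera("wrist"); cv2.imwrite("pics/w2.png",im[:,:,::-1])
s=robot.sense(); print(s["grip_width"],s["force"],s["t"])
E
```

```text
False
[0.63130838 0.20065018 0.00457994]
0.06046095189637593 [-0.45911259 -0.38895745  4.02516629] 5.5
0.06015325187976205 [-0.54310173  1.03276083 -0.6323449 ] 6.3417
```

View pics/w2.png

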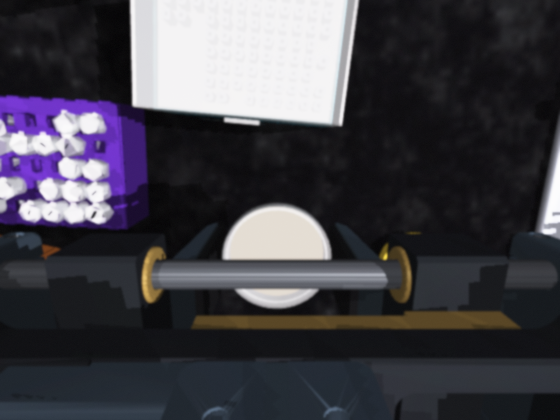

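The dish is held between the fingers at about (277,255) in the image, and the grip width of 60 mm fits its 61 mm diameter. I'll work out its offset along tool x and place it.

Run:
```python
from h import *
p=ray("wrist",276.5,255.5,.111); s=robot.sense(); a=np.radians(YAW)
d=p[:2]-s["tcp_pos"][:2]; off=np.array([np.cos(a)*d[0]+np.sin(a)*d[1],-np.sin(a)*d[0]+np.cos(a)*d[1]]); print(off)
ox=float(off[0]) if abs(off[0])<.004 else 0.
X=.0305-ox
robot.reach(cw(X,0,.11),ORI); print(robot.sense()["force"])
print(robot.move_l(cw(X,0,.0255),vel=.08,f_stop=5)); s=robot.sense(); print(s["tcp_pos"],cw(X,0,.0255),s["force"],s["t"])
m=robot.camera_model("wrist"); np.savez("w3.npz",K=m["K"],T=m["T"]); im=robot.camera("wrist"); cv2.imwrite("pics/w3.png",im[:,:,::-1])
im=robot.camera("side"); cv2.imwrite("pics/s3.png",cv2.resize(im[170:270,180:330,::-1],None,fx=4,fy=4,interpolation=2))
```

```text
[ 0.00194084 -0.00146492]
[0.43676758 0.48088749 0.62440928]
False
[ 0.6430487  -0.08932766  0.02607206] [np.float64(0.6426523150816922), np.float64(-0.08923100711895865), 0.0255] [-0.95359368  0.33921509 -0.89062236] 8.6667
```

View pics/w3.png

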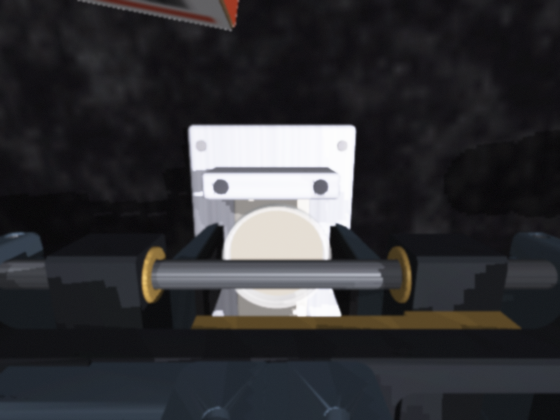

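View pics/s3.png

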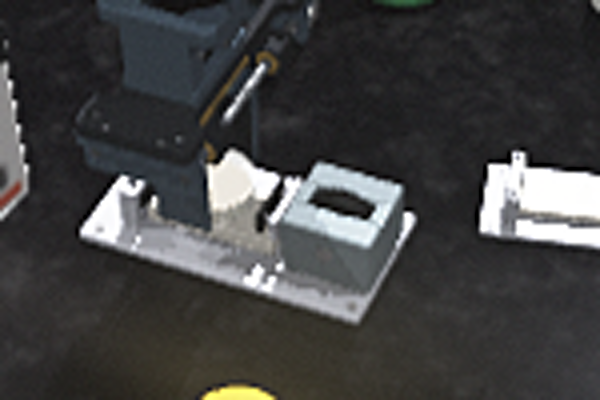

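Run:
```python
from h import *
z=np.load("w3.npz"); m=dict(K=z["K"],T=z["T"]); a=np.radians(YAW)
def cl(p): d=p[:2]-C; return (np.array([np.cos(a)*d[0]+np.sin(a)*d[1],-np.sin(a)*d[0]+np.cos(a)*d[1]])*1e3).round(1)
print("rim far",cl(ray("",277,206,.036,m)),"dish c",cl(ray("",276.5,256,.036,m)),"stop edge",cl(ray("",271,198,.042,m)),"stop L,R",cl(ray("",204,198,.042,m)),cl(ray("",339,198,.042,m)),"plate",cl(ray("",190,126,.008,m)),cl(ray("",355,126,.008,m)))
s=robot.sense(); p=s["tcp_pos"].copy(); p[2]=.0228
print(robot.move_l(p,vel=.02,f_stop=2.5)); s=robot.sense(); print(s["tcp_pos"],s["force"])
robot.set_gripper(.075); robot.wait(.15); robot.set_gripper(.091)
p[2]=.12; robot.move_l(p,vel=.15)
m=robot.camera_model("wrist"); np.savez("w4.npz",K=m["K"],T=m["T"]); im=robot.camera("wrist"); cv2.imwrite("pics/w4.png",im[:,:,::-1]); print(robot.sense()["t"])
```

```text
rim far [57.9 -1.8] dish c [29.7 -1.5] stop edge [63.4  1.3] stop L,R [63.4 35.2] [ 63.4 -33.1] plate [99.5 49. ] [ 99.5 -47.5]
True
[ 0.64349372 -0.08935328  0.02335898] [0.32284758 0.70213365 1.42508409]
10.875
```

View pics/w4.png

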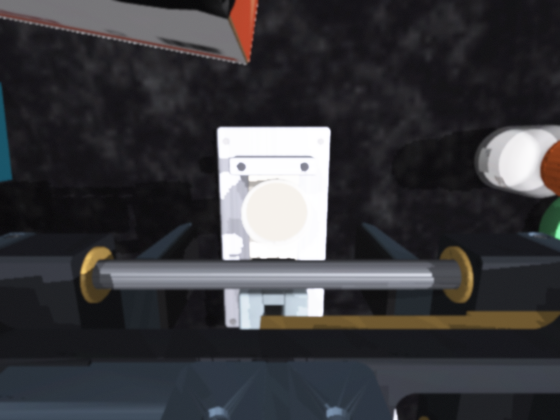

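The dish is resting on the pedestal, centre about (276,212), released and just short of the stop. Next I'll close the fingers and find the wheel crown by touch.

```bash
cat >> h.py <<'E'
def favg(n=5):
    f=[]
    for _ in range(n):
        f.append(robot.sense()["force"]); robot.wait(.02)
    f=np.mean(f,0); a=np.radians(YAW)
    return np.array([np.cos(a)*f[0]+np.sin(a)*f[1],-np.sin(a)*f[0]+np.cos(a)*f[1],f[2]])
E
python3 - <<'E'
from h import *
robot.set_gripper(0.0,10); print(robot.sense()["grip_width"])
robot.reach(cw(-.068,.0005,.075),ORI); robot.wait(.2)
f0=favg(8); print("f0",f0, robot.sense()["tcp_pos"])
print(robot.move_l(cw(-.068,.0005,.052),vel=.01,f_stop=3))
s=robot.sense(); f=favg(); print(s["tcp_pos"],f-f0,s["t"])
robot.wait(.2); s=robot.sense(); print(s["tcp_pos"],favg()-f0)
np.save("f0.npy",f0)
E
```

```text
0.000502268007170576
f0 [-0.26020613  0.29469108  0.04970744] [ 0.54755127 -0.07721988  0.0752574 ]
True
[ 0.54686964 -0.07714803  0.05750315] [ 0.54783391 -0.35735478  4.84310973] 14.65
[ 0.5468474  -0.0771322   0.05752459] [ 1.9211979  -0.3947209   4.62068878]
```

```bash
cat >> h.py <<'E'
def stroke(x0,x1,f0,zc,ft=9.0,step=.004,fx_stop=None,y=.0005):
    """one roll of the crown from x0 to x1, z trimmed to keep the press near ft"""
    robot.move_l(cw(x0,y,.063),vel=.08)
    robot.move_l(cw(x0,y,zc+.0012),vel=.04); robot.move_l(cw(x0,y,zc),vel=.01,f_stop=11)
    z=zc; x=x0; f=favg(3)-f0; print("down",f.round(1),robot.sense()["tcp_pos"][2].round(5))
    while x<x1-1e-6:
        z+=np.clip((f[2]-ft)/7000*.5,-.0004,.0006); x=min(x+step,x1)
        if robot.move_l(cw(x,y,z),vel=.03,f_stop=9): print("fstop"); 
        f=favg(3)-f0; print(round(x*1e3,1),round(z*1e3,2),f.round(1),robot.sense()["tcp_pos"][2].round(5))
        if f[2]>14: print("high"); break
        if fx_stop is not None and -f[0]>fx_stop: print("fx reached"); break
    robot.move_l(cw(x,y,.063),vel=.05); return z
E
python3 - <<'E'
from h import *
f0=np.load("f0.npy")
z=stroke(-.080,-.056,f0,.0571)
print(z,robot.sense()["t"],(favg()-f0).round(2))
im=robot.camera("side"); cv2.imwrite("pics/s5.png",cv2.resize(im[170:270,180:330,::-1],None,fx=4,fy=4,interpolation=2))
E
```

```text
down [-1.2 -0.7  6.8] 0.05722
-76.0 56.94 [-0.  -0.1  7.1] 0.05719
-72.0 56.81 [-0.5 -0.6  7.6] 0.05712
-68.0 56.71 [-0.5 -0.   8.1] 0.057
-64.0 56.64 [-0.3 -0.2  8.2] 0.05701
-60.0 56.58 [-0.7  0.1  8.7] 0.05693
-56.0 56.57 [-0.6 -0.5  8.4] 0.05692
0.05656656159331012 18.1833 [ 0.01 -0.36 -0.36]
```

View pics/s5.png

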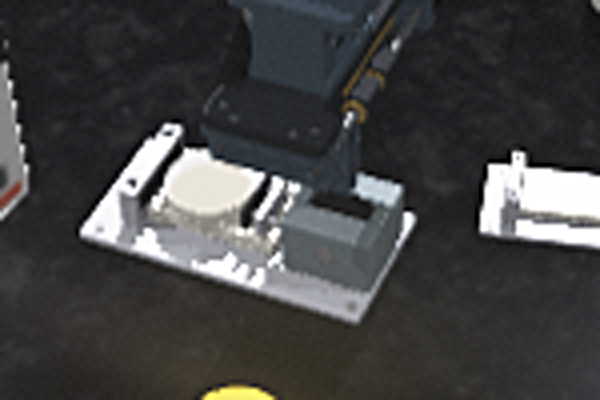

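The jaw has advanced about 10 mm with no slip seen (black pad now near (255,190), with clear gap to the dish). Second stroke next.

Run:
```python
from h import *
f0=np.load("f0.npy")
z=stroke(-.080,-.057,f0,.0567)
print(z,robot.sense()["t"],(favg()-f0).round(2))
im=robot.camera("side"); cv2.imwrite("pics/s6.png",cv2.resize(im[170:270,180:330,::-1],None,fx=4,fy=4,interpolation=2))
```

```text
down [ 0.6 -0.1  7.7] 0.0571
-76.0 56.61 [-0.1 -0.4  8.3] 0.05698
-72.0 56.56 [-0.6 -0.6  8.1] 0.05692
-68.0 56.5 [-0.3 -0.5  9.4] 0.05688
-64.0 56.52 [-0.  -0.4  8.7] 0.05689
-60.0 56.5 [-0.9 -0.6  9. ] 0.05684
-57.0 56.5 [-2.1 -0.8  9.3] 0.05673
0.05649846298377288 21.6083 [ 0.27  0.07 -0.04]
```

View pics/s6.png

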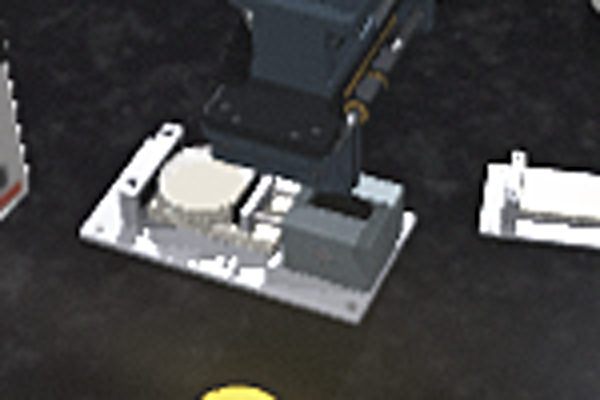

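The pad has now reached the dish at (245,200) and the dish is nearly at the stop. By the no-slip count the jaw is at about 19.6 mm. A final short stroke of about 8.5 mm should give roughly 23 mm, or 3 to 4 N on the pad.

Run:
```python
from h import *
f0=np.load("f0.npy")
z=stroke(-.073,-.0645,f0,.0566,step=.0017,fx_stop=5)
print(z,robot.sense()["t"],(favg()-f0).round(2))
im=robot.camera("side"); cv2.imwrite("pics/s7.png",cv2.resize(im[170:270,180:330,::-1],None,fx=4,fy=4,interpolation=2))
robot.reach(cw(-.05,0.0,.16),ORI)
m=robot.camera_model("wrist"); np.savez("w7.npz",K=m["K"],T=m["T"]); im=robot.camera("wrist"); cv2.imwrite("pics/w7.png",im[:,:,::-1])
cv2.imwrite("pics/w7c.png",cv2.resize(im[60:240,190:370,::-1],None,fx=3.3,fy=3.3,interpolation=2))
```

```text
down [-1.8 -0.6  8.4] 0.05694
-71.3 56.56 [-2.7 -1.1  9.2] 0.05675
-69.6 56.57 [-3.7 -0.8  9.6] 0.05678
-67.9 56.61 [-4.5 -0.9  9.6] 0.05674
-66.2 56.66 [-5.  -1.2  9.8] 0.05672
-64.5 56.71 [-5.4 -1.3  9.5] 0.05672
fx reached
0.056712675048121844 24.4667 [-0.04 -0.27 -0.02]
```

View pics/s7.png

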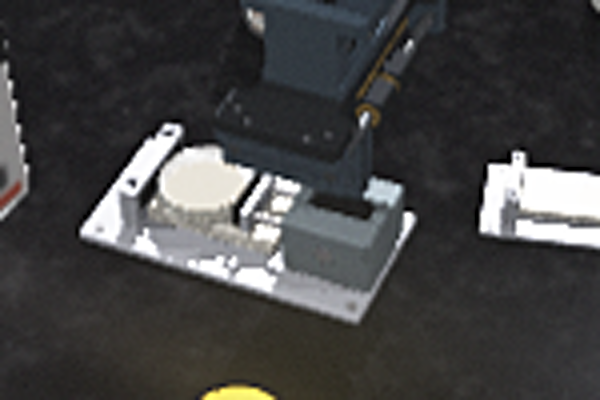

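View pics/w7c.png

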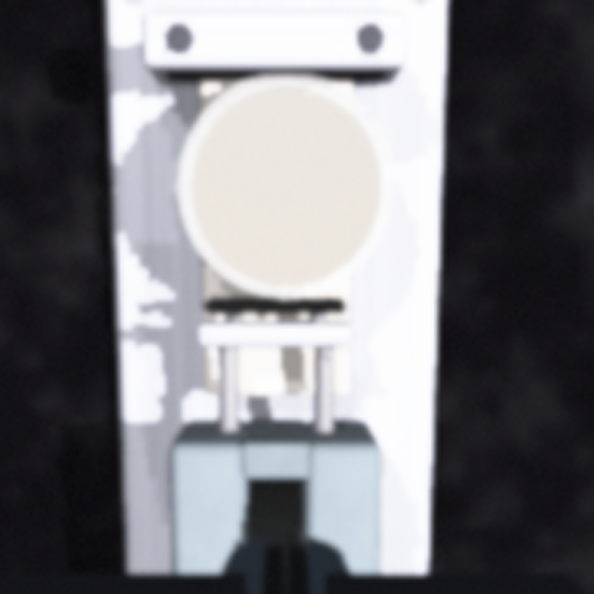

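The dish touches the stop at (285,75) in the crop and the pad bears on it at (275,303). I'll check the jaw travel and pad compression numerically before handing in.

Run:
```python
from h import *
a=np.radians(YAW)
def cl(p): d=p[:2]-C; return (np.array([np.cos(a)*d[0]+np.sin(a)*d[1],-np.sin(a)*d[0]+np.cos(a)*d[1]])*1e3).round(1)
for f,s,o,rows in (("w1",3.2,(220,30),(345,372)),("w7",3.3,(190,60),(298,325))):
    z=np.load(f+".npz"); m=dict(K=z["K"],T=z["T"])
    print(f,[cl(ray("",172/s+o[0] if f=="w1" else 276/s+o[0],r/s+o[1],.039,m)) for r in rows])
z=np.load("w7.npz"); m=dict(K=z["K"],T=z["T"]); print("dish top c",cl(ray("",283/3.3+190,186/3.3+60,.035,m)),"stop edge",cl(ray("",275/3.3+190,70/3.3+60,.042,m)))
print(robot.sense()["t"],robot.sense()["tcp_pos"])
im=robot.camera("top"); cv2.imwrite("pics/t8.png",im[:,:,::-1])
```

```text
w1 [array([-16. ,   0.8]), array([-25.8,   0.9])]
w7 [array([2.1, 1. ]), array([-5.3,  1. ])]
dish top c [32.4 -1. ] stop edge [61.4  1.1]
25.125 [ 0.56430011 -0.07971657  0.15971564]
```

View pics/t8.png

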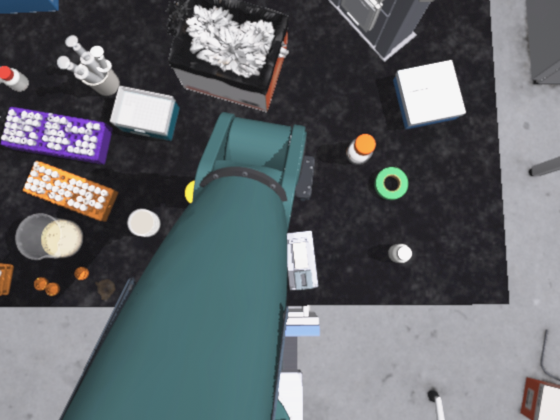

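The compression estimate (9.8 to 7.4 mm, so about 2.4 mm) suggests about 5 N on the pad. The side views before and after the last stroke look very alike, though, so I'll compare them directly.

Run:
```python
from h import *
im=robot.camera("side"); cv2.imwrite("pics/s8.png",cv2.resize(im[170:270,180:330,::-1],None,fx=4,fy=4,interpolation=2))
L=[cv2.imread(f"pics/{n}.png")[130:280,140:320] for n in ("s5","s6","s7","s8")]
g=[cv2.resize(x,None,fx=2.2,fy=2.0) for x in L]
cv2.imwrite("pics/cmp.png",np.vstack([np.hstack(g[:2]),np.hstack(g[2:])]))
# sub-pixel shift of the jaw plate between s6,s7
def patch(n,x0,x1,y0,y1): return np.float32(cv2.cvtColor(cv2.imread(f"pics/{n}.png"),6)[y0:y1,x0:x1])
for b in ("s7","s8"):
  for nm,r in (("jaw",(232,285,165,225)),("dish",(160,225,145,215)),("fixed",(100,155,160,240))):
    print(b,nm,cv2.phaseCorrelate(patch("s6",*r),patch(b,*r),cv2.createHanningWindow((r[1]-r[0],r[3]-r[2]),cv2.CV_32F)))
```

```text
s7 jaw ((-0.032410106656310944, -0.2754898938706489), 0.8285244815143538)
s7 dish ((0.11469338889645542, 0.007369949781022456), 0.7566289945884987)
s7 fixed ((0.019301604560642005, -0.030340751177632796), 0.9699526500701904)
s8 jaw ((-0.14600815520841692, -0.1562922635562103), 0.7268853113975053)
s8 dish ((-0.046604822164837856, -0.0899348235853239), 0.7613959397062843)
s8 fixed ((0.0120897711593706, 0.03529512518549183), 0.9400847989320755)
```

View pics/cmp.png

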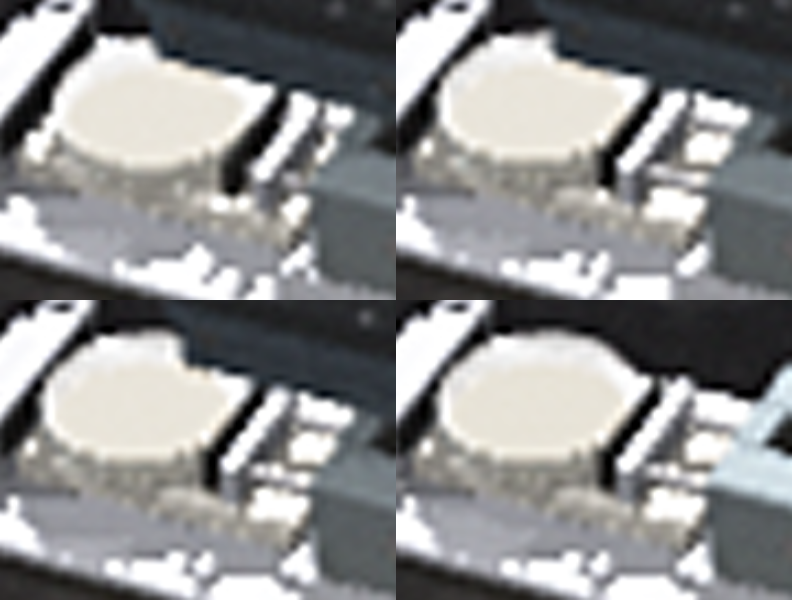

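Top left to bottom right these are s5, s6, s7 and s8. The jaw looks unmoved between s6 and s8, so the last stroke may have slipped. I'll take a close view straight down on the stop and pad interfaces to settle it.

Run:
```python
from h import *
robot.reach(cw(-.004,0.0,.10),ORI); robot.wait(.2)
m=robot.camera_model("wrist"); np.savez("w9.npz",K=m["K"],T=m["T"]); im=robot.camera("wrist"); cv2.imwrite("pics/w9.png",im[:,:,::-1])
cv2.imwrite("pics/w9c.png",cv2.resize(im[80:240,190:370,::-1],None,fx=3.7,fy=3.7,interpolation=2)); print(robot.sense()["t"])
```

```text
25.875
```

View pics/w9c.png

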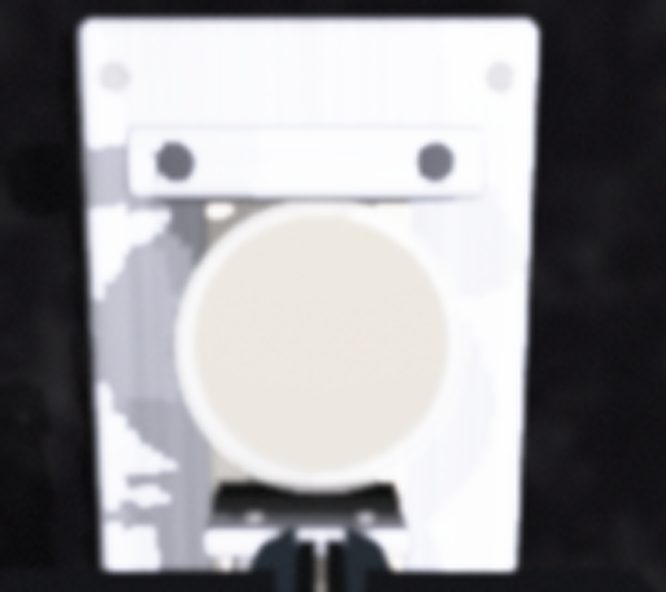

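Run:
```python
from h import *
a=np.radians(YAW); z=np.load("w9.npz"); m=dict(K=z["K"],T=z["T"])
def cl(u,v,zz): d=ray("",u/3.7+190,v/3.7+80,zz,m)[:2]-C; return (np.array([np.cos(a)*d[0]+np.sin(a)*d[1],-np.sin(a)*d[0]+np.cos(a)*d[1]])*1e3).round(1)
print("plate far",cl(310,18,.008),"stop edge",cl(310,196,.042),"dish far",cl(318,201,.035),"dish near",cl(318,492,.035),"L/R",cl(176,345,.035),cl(460,345,.035),"stop L/R",cl(129,194,.042),cl(483,194,.042))
```

```text
plate far [99.9  0.5] stop edge [62.7  0.4] dish far [61.7 -1.2] dish near [ 1.9 -1.2] L/R [33. 28.] [ 33.  -30.3] stop L/R [63.1 35.3] [ 63.  -33.1]
```

The dish centre is at clamp x of about 31.8 mm (seat 31.7) and y of about -2 mm, flush with the stop. In the first view the pad was already about 3 to 4 mm closed. That makes the jaw about 23 to 24 mm after stroke 2, with the pad compressed about 2.4 mm, and explains why stroke 3 hardly moved it. The arm is clear of everything, so I'm handing in.

Run:
```python
from h import *
robot.move_l(cw(-.004,0,.16),vel=.1); robot.wait(.3)
s=robot.sense(); print(s["t"],s["force"])
robot.job_done()
im=robot.camera("side"); cv2.imwrite("pics/end.png",im[:,:,::-1])
```

```text
26.925 [-0.38664471 -0.21022658 -0.82723567]
the job is handed in; nothing more can be done
the job is handed in; nothing more can be done
```

I placed the pale dish on the larger clamp's pedestal and let go of it. I then found the wheel crown by touch (about 58.2 mm high) and closed the jaw with three light fingertip strokes. The job was handed in at about 27 s.

**Last checks:**
- **Dish position:** its centre is at clamp x ≈ 31.8 mm (seat 31.7) and y ≈ -1 to -2 mm, lying against the stop.
- **Pad:** it bears on the dish, compressed about 2.4 mm, so roughly 4–5 N. This is read from the images, not measured directly.
- **Forces on the wheel:** averaged readings between steps stayed at or below about 10 N of press. The drag had risen to 5.4 N at the end.
- **Bystanders:** the robot never went near any of them. The last top view shows the bottle, tape roll, vial and pile in place; the arm hid the marker.

**Checks that disagreed or failed:**
- **Third stroke:** it hardly moved the jaw in the side view. The jaw probably started 3–4 mm closed and was already tight after stroke 2, but I inferred that from the images.
- **Gap at the stop:** the last close view shows about 1 mm between the dish's top rim and the stop's edge, which is within measurement error.
- **Final picture:** the camera refused a picture after hand-in, so there is none of the end state.

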